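# Hold back the belt idler of a drill drive

### The arm

A 6-joint arm with a two-finger parallel gripper is mounted at the origin on the work surface. World frame = base frame: x ahead of the robot, y to its left, z up, the work surface at z = 0. Lengths are in m, angles in degrees, forces in N, time in s.
With the tool pointing down it reaches from about 0.35 to 0.875 m from the base axis. Payload 4.2 kg.
Tool frame: the origin (TCP) lies at the very end of the fingers, on their centre line; the grasp point (between the pads) lies 19 mm behind it (tcp_to_grasp is the z of the grasp point in the tool frame, in m); z points along the fingers, y is the direction in which the jaws open and shut (so a half turn about z gives the same grasp; the last joint's range is limited). The gripper opens to 87 mm and grips with 3 to 60 N. Pads are 19 mm wide; open, the fingers measure 117 mm over their backs; the gripper's body (75 mm by 190 mm) begins 51 mm behind the grasp point.
Start: joints at [-57.433, 22.042, 0.453, 0, -68.411, -14.817], TCP at [0.191, -0.595, 0.223] pointing down, gripper open.
Joint ranges: [-179.83, 179.83], [-69.29, 118.12], [-61.27, 80.66], [-181.25, 117.63], [-171.15, -9.14], [-177.46, 177.46]. Speed limits (degrees/s): [159.86, 159.86, 180, 180, 180, 180].

### API

Orientations are given as a 3x3 rotation matrix whose columns are the frame's x, y, z axes.
In Python, from station import sense, capture, camera_params, finish_job, tcp_to_grasp gives the robot as it stands.
- The arm moves only by the shell command python3 -m inch 'ROWS'. ROWS is JSON, a list of rows, each an object of numbers: "jaw": the closure in counts, from 0 (fully open) to 255 (shut); "x", "y", "z": the shift along the world's x, y, z normalised to -1 to 1, where 1 is 0.06 m; "ax", "ay", "az": the turn, a rotation vector about the world's x, y, z normalised to -1 to 1, where 1 is 10 degrees. A call has 1 to 12 rows; each row shifts and turns the pose as measured when the row begins; what a row does not reach is not made up. A row lasts 1/8 s, in which the tool goes at most 62.5 mm and 10.7 degrees, less where a joint would pass 70% of its speed; a pose out of reach is approached as far as the arm can. A call with a number of a shift or a turn outside -1 to 1 is refused whole. A call with a gripper value outside its range is refused whole. The fingers move at their own pace and stop on an object; the grip force is fixed at half the most. Time passes only in rows, so rows that do not move let the fingers close. It gives the time, the measured TCP pose, the force and the opening at its end, in the units of the state.
- sense(): the state, without advancing time (a new reading comes with each control period).
- capture(name): name is "scene" or "side" or "wrist"; returns the picture (420x560x3 uint8, red, green, blue); there is no depth.
- camera_params(name): a dict with "vfov" (degrees; the focal length in pixels is half the picture's height over the tangent of half this angle, whatever the lens; pixels are square), "cx", "cy" (the principal point, pixels), "D" ([k1, k2, p1, p2, k3] as OpenCV has them; the pictures are not rectified), "R" (3x3) and "t" (3): a world point X has camera coordinates R X + t. Camera axes: x right, y down, z forward; pixel columns grow to the right and rows downward; lengths in m; the calibration is good to about 2 mm. A picture is of the moment at which its call begins: read the wrist's pose just before it. camera_params takes no time and is no camera call; for the wrist camera it gives the pose at the moment of the call.
- finish_job(): hands the job in, once; it reports no verdict.
The state is a dict: "time_s": time; "joints": joint angles; "joint_velocities": joint speeds; "effort": joint torques, N m; "tcp_pos": TCP position; "ee_rot": TCP orientation; "wrist_force": force on the tool from outside, world axes, zero at the start; "moment": the same for the moment, N m; "gripper_width": opening from 0.0 (shut) to 1.0 (fully open).
Only numpy, scipy, OpenCV 4.12 (cv2) and the standard library are available. Lean on these libraries where they do the work, as an engineer would, in place of code of your own. Each camera call takes 0.05 s, during which the arm holds its last target.

### The job

Make the drill's drive ready for a new belt: slide the yellow cover all the way across from the tensioner bay until it is fully over the parts bay, then take the red pin of the uncovered idler arm with the gripper and swing the arm against its spring as far as its stop. Finish while still holding the pin there, the arm at its stop and steady, so that a belt could be slipped on; leave the other things on the bench and in the parts bay alone.

Things in the scene. Friction and masses are not known exactly. Their poses are not given: they have to be found in the camera images.
- housing: Green cast drive housing of a bench drill, open-topped, fixed to the table: 240 (its x) x 380 (its y) x 95 mm high. Origin at the centre of its underside; +x is the side away from the robot, with the grey motor. A 10 mm cross wall at y = 0 divides it into two bays, tensioner bay at -y, parts bay at +y. Steel guide rails 10 mm high run along y on top at x = +-112 mm
- tensioner_bay (a point): Centre of the tensioner bay's floor, 10 mm above the table; bay 210 (x) x 175 mm (y) inside, walls up to 95 mm above the table. From the housing's origin it lies at y -92 mm. Two belt pulleys, 36 mm across, stand in it at x -72, y -30 and -150 mm from the housing's origin, tops 42 mm above the table; a red stop pin beside the idler arm is lower (34 mm)
- parts_bay (a point): Centre of the parts bay's floor, 10 mm above the table, at y +92 mm from the housing's origin; same size as the tensioner bay; holds spare parts, open at the start
- cover (a joint): Slide of the flat yellow cover, in m: 0 = wholly over the tensioner bay, 0.185 = at its end stop, wholly over the parts bay; grows along the housing's +y. Stays where it is left; takes about 3 N
- cover_bar (a point): Middle of the black grip bar on the yellow cover (moves with it; axes parallel to the housing's): bar 60 mm along x, 14 mm along y (the sliding direction), 32 mm high; this point is 117 mm above the table, 16 mm above the cover's upper face and 16 mm below the bar's top. Cover 212 x 182 x 6 mm, its upper face 101 mm above the table
- idler (a joint): Turn of the spring-loaded belt idler arm about its upright pivot, in rad: 0 = resting, where the spring keeps it; 0.9 = at its stop; grows clockwise seen from above, carrying the pin towards the housing's +x. The spring takes about 4 N at the pin to start and 11 N at the stop, and throws the arm back when let go
- idler_pivot (a point): On the idler arm's upright pivot axis, 67 mm above the table (at the pin's mid-height), at x 0, y -150 mm of the housing. The arm is a flat dark bar whose pin axis is 85 mm from the pivot; at rest it points 0.45 rad left (towards -x) of the housing's +y, at the stop 0.45 rad right (towards +x)
- idler_pin: Red upright round pin on the free end of the idler arm, diameter 14 mm, standing clear from 42 to 84 mm above the table, over the white idler roller (diameter 32 mm, 26 to 42 mm above the table) that is one piece with it; both spin freely on the arm. Origin on the pin's axis 67 mm above the table. Under the cover until that is slid away
- bearing: Bystander: steel ball-bearing ring, 42 mm across, 12 mm high, lying in the parts bay; origin at its underside
- spare_roller: Bystander: brass stepped roller, 32 mm across, 30 mm high, standing in the parts bay; origin at its underside
- chuck: Bystander: steel drill chuck standing on the table, 42 mm across, 64 mm high; origin at its underside
- oil: Bystander: blue oil bottle, 56 mm across, 150 mm high, on the table; origin at its underside
- screwdriver: Bystander: screwdriver with an orange handle lying on the table
- wrench: Bystander: steel spanner lying on the table
- mug: Bystander: blue mug, 80 mm across, 90 mm high, on the table; origin at its underside

How it is judged:
By the outcome, as a careful person would: the job done as asked, in the order asked, and still so for the second after the job is handed in, while the arm keeps its last pose, push and grip.
It also fails if it takes over 48 s, if anything falls off the work surface, if the arm or the gripper's body presses on something with over 40 N, if the wrist force passes 120 N, or if a joint passes its speed limit or range.

## Working session

There is one attempt and no reset: what is moved stays moved. The work goes in short steps, Python scripts to look and compute and a shell command to move; the robot and the scene stay as the last step left them, time stands still between calls to the robot, and variables do not carry over. Pictures are saved under pics/ and viewed, and the job is handed in when it is done.

```bash
mkdir -p pics; ls
python3 - <<'E'
from station import *
import cv2,numpy as np
s=sense();print(s)
print(tcp_to_grasp)
for n in("scene","side","wrist"):
    p=camera_params(n);print(n,p)
    cv2.imwrite(f"pics/{n}0.png",cv2.cvtColor(capture(n),cv2.COLOR_RGB2BGR))
E
```

```text
pics
{'time_s': 0.0, 'joints': array([-5.74319808e+01,  2.20912573e+01,  3.81578376e-01, -2.89377200e-02,
       -6.84102397e+01, -1.48162608e+01]), 'joint_velocities': array([-0.06617824, -0.11808271,  0.0771404 , -0.03557447,  0.05076679,
       -0.02954043]), 'effort': array([ 1.01416848e-03, -3.90665960e+01,  1.87414616e+01,  4.22019035e+00,
        1.10729516e-02, -1.84137889e-04]), 'tcp_pos': array([ 0.19039969, -0.59467897,  0.22146678]), 'ee_rot': array([[-9.52443208e-01, -3.04715279e-01, -7.30846999e-04],
       [-3.04716145e-01,  9.52441077e-01,  2.01662132e-03],
       [ 8.15933723e-05,  2.14341816e-03, -9.99997700e-01]]), 'wrist_force': array([ 0.1112235 , -0.43832465,  0.26791682]), 'moment': array([-0.00430309, -0.03031387, -0.03413453]), 'gripper_width': 0.9968470064083078}
-0.0187
scene {'vfov': 50.04052762705298, 'cx': 281.8530306701195, 'cy': 210.6676584835025, 'D': array([-0.01564273,  0.        ,  0.        ,  0.        ,  0.        ]), 'R': array([[ 0.26931272,  0.96304155,  0.00465159],
       [ 0.81622205, -0.22568612, -0.53183394],
       [-0.51112838,  0.14702637, -0.84683589]]), 't': array([-0.05957863, -0.3944306 ,  1.82810877])}
side {'vfov': 44.428476580373, 'cx': 281.31596780818006, 'cy': 206.916385175149, 'D': array([0.00864127, 0.        , 0.        , 0.        , 0.        ]), 'R': array([[ 0.9099197 , -0.41453934,  0.01425787],
       [-0.27472461, -0.62806539, -0.72805237],
       [ 0.31076122,  0.6585522 , -0.68537323]]), 't': array([-0.52509426,  0.19676942,  1.56673621])}
wrist {'vfov': 67.25685104537791, 'cx': 285.6926156318514, 'cy': 207.39687442421942, 'D': array([0.01027363, 0.        , 0.        , 0.        , 0.        ]), 'R': array([[-0.30527826,  0.9522627 ,  0.00096595],
       [ 0.90845664,  0.29093041,  0.30011004],
       [ 0.28550257,  0.0924946 , -0.9539041 ]]), 't': array([ 0.62377399, -0.03617705,  0.39222811])}
```

View pics/scene0.png

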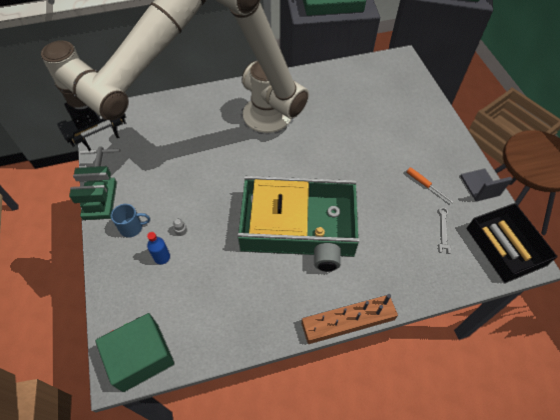

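View pics/side0.png

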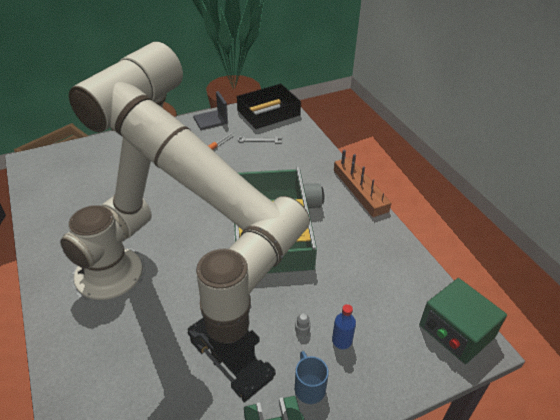

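View pics/wrist0.png

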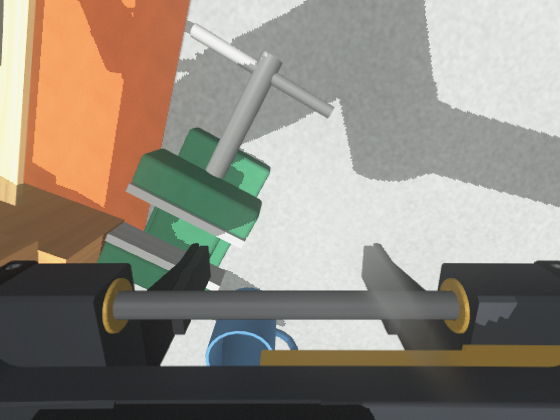

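The scene view shows the housing at about (300,215), with the yellow cover on its left half and the grip bar at about (280,204). I'll zoom in on it.

Run:
```python
import cv2
a=cv2.imread("pics/scene0.png")[165:280,225:375]
cv2.imwrite("pics/z0.png",cv2.resize(a,None,fx=5,fy=5,interpolation=cv2.INTER_CUBIC))
```

```text
(no output)
```

View pics/z0.png

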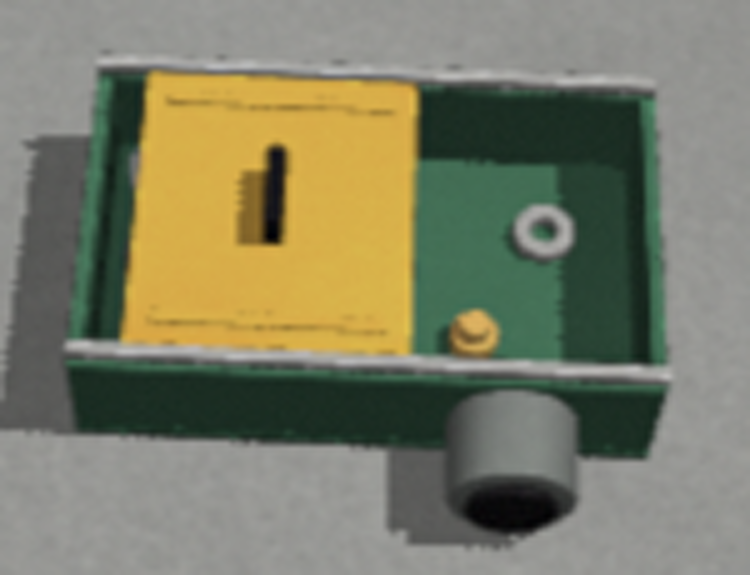

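```bash
cat > h.py <<'E'
import numpy as np,cv2
from station import *
from scipy.optimize import least_squares
def K(p):
    f=210/np.tan(np.radians(p["vfov"]/2)); return np.array([[f,0,p["cx"]],[0,f,p["cy"]],[0,0,1.]])
def proj(p,X): return cv2.projectPoints(np.float64(X).reshape(-1,3),cv2.Rodrigues(p["R"])[0],p["t"],K(p),p["D"])[0].reshape(-1,2)
def back(p,uv,z):
    n=cv2.undistortPoints(np.float64(uv).reshape(-1,1,2),K(p),p["D"]).reshape(-1,2)
    d=np.c_[n,np.ones(len(n))]@p["R"]; c=-p["R"].T@p["t"]
    return c+d*((z-c[2])/d[:,2])[:,None]
def H(q,L):
    c,s=np.cos(q[2]),np.sin(q[2]); L=np.float64(L).reshape(-1,3)
    return np.c_[q[0]+c*L[:,0]-s*L[:,1],q[1]+s*L[:,0]+c*L[:,1],L[:,2]]
E
python3 - <<'E'
from h import *
p=camera_params("scene")
z=np.array([[98,60],[655,84],[67,346],[669,374],[75,430],[648,458]])
uv=np.array([225,165])+(z+.5)/5-.5
L=[[-.112,-.19,.105],[-.112,.19,.105],[.112,-.19,.105],[.112,.19,.105],[.12,-.19,0],[.12,.19,0]]
r=least_squares(lambda q:(proj(p,H(q,L))-uv).ravel(),[.6,0,0])
print(r.x,np.degrees(r.x[2]),r.fun.round(2))
print("cam",-p["R"].T@p["t"])
def loc(zz,h):
    w=back(p,np.array([225,165])+(np.array(zz)+.5)/5-.5,h)
    c,s=np.cos(r.x[2]),np.sin(r.x[2]); d=w[:,:2]-r.x[:2]
    return w.round(4),np.c_[c*d[:,0]+s*d[:,1],-s*d[:,0]+c*d[:,1]].round(4)
print("bartop",loc([[276,150],[273,243]],.133))
print("cover",loc([[147,70],[419,82],[412,355],[122,342]],.101))
print(np.load if 0 else H(r.x,[[0,-.15,.067]]), H(r.x,[[-.085*np.sin(.45),-.15+.085*np.cos(.45),.067],[.085*np.sin(.45),-.15+.085*np.cos(.45),.067]]))
E
```

```text
[ 0.52658516 -0.02804473 -0.32223701] -18.462820589043456 [-0.14 -0.42  0.47 -0.42 -0.66 -0.13  0.41 -0.18 -0.    0.6  -0.05  0.33]
cam [ 1.27238652 -0.30042101  1.33861367]
bartop (array([[ 0.4838, -0.081 ,  0.133 ],
       [ 0.5516, -0.1017,  0.133 ]]), array([[-0.0238, -0.0638],
       [ 0.047 , -0.062 ]]))
cover (array([[ 0.3762, -0.1421,  0.101 ],
       [ 0.435 ,  0.0332,  0.101 ],
       [ 0.6355, -0.0343,  0.101 ],
       [ 0.5778, -0.2076,  0.101 ]]), array([[-0.1065, -0.1559],
       [-0.1063,  0.0291],
       [ 0.1053,  0.0285],
       [ 0.1055, -0.1541]]))
[[ 0.47908177 -0.17032413  0.067     ]] [[ 0.46825144 -0.08601693  0.067     ]
 [ 0.53838963 -0.10943425  0.067     ]]
```

The fit puts the housing at (0.527, -0.028) with yaw -18.5°. The cover sits at about 0.03 and its size comes out right at 212x184 mm. The bar is near (0.510, -0.089), so I'll move above it with the jaws along the housing's y.

```bash
python3 -m inch '[{"x":0.2,"y":0.3,"z":0.4,"az":-0.3},{"x":0.42,"y":0.68,"z":0.2,"az":-0.3},{"x":0.42,"y":0.68,"az":-0.3},{"x":0.42,"y":0.68,"az":-0.3},{"x":0.42,"y":0.68,"az":-0.3},{"x":0.42,"y":0.68,"az":-0.3},{"x":0.42,"y":0.68,"az":-0.3},{"x":0.42,"y":0.68,"az":-0.3},{"x":0.42,"y":0.68,"az":-0.3},{"x":0.42,"y":0.68,"az":-0.3},{"x":0.42,"y":0.68,"az":-0.3},{"x":0.2,"y":0.3,"az":-0.3}]'
python3 - <<'E'
from h import *
s=sense();print(s["tcp_pos"],s["ee_rot"].round(3),s["joints"].round(1))
p=camera_params("wrist");print(-p["R"].T@p["t"])
cv2.imwrite("pics/w1.png",cv2.cvtColor(capture("wrist"),cv2.COLOR_RGB2BGR))
E
```

```text
[ 0.19040749 -0.59481503  0.22171472] [[-0.952 -0.305 -0.001]
 [-0.305  0.952  0.002]
 [ 0.     0.002 -1.   ]] [-57.4  22.1   0.4  -0.  -68.4 -14.8]
[ 0.11131876 -0.61979157  0.38454828]$[0]: bad value
```

View pics/w1.png

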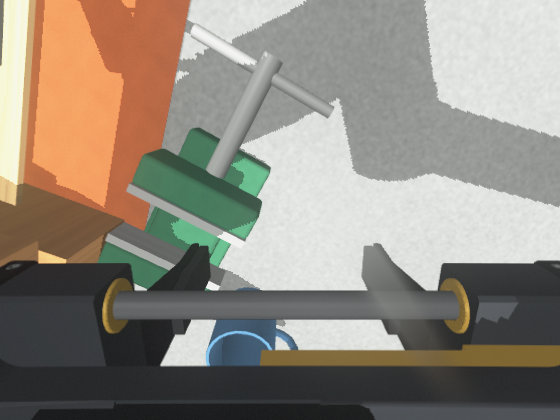

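The call was refused, and the view is unchanged. A row probably needs every key.

```bash
python3 -m inch '[{"jaw":0,"x":0.2,"y":0.3,"z":0.4,"ax":0,"ay":0,"az":-0.3}]'
```

```text
time_s: 0.32
tcp_pos: [0.2015, -0.5761, 0.2433]
ee_rot: [[-0.968, -0.251, -0.003], [-0.251, 0.968, 0.007], [0.001, 0.007, -1.0]]
wrist_force: [0.6, -0.5, -0.3]
gripper_width: 0.995
```

```bash
python3 -m inch '[{"jaw":0,"x":0.42,"y":0.68,"z":0.2,"ax":0,"ay":0,"az":-0.3},{"jaw":0,"x":0.42,"y":0.68,"z":0,"ax":0,"ay":0,"az":-0.3},{"jaw":0,"x":0.42,"y":0.68,"z":0,"ax":0,"ay":0,"az":-0.3},{"jaw":0,"x":0.42,"y":0.68,"z":0,"ax":0,"ay":0,"az":-0.3},{"jaw":0,"x":0.42,"y":0.68,"z":0,"ax":0,"ay":0,"az":-0.3},{"jaw":0,"x":0.42,"y":0.68,"z":0,"ax":0,"ay":0,"az":-0.3},{"jaw":0,"x":0.42,"y":0.68,"z":0,"ax":0,"ay":0,"az":-0.3},{"jaw":0,"x":0.42,"y":0.68,"z":0,"ax":0,"ay":0,"az":-0.3},{"jaw":0,"x":0.42,"y":0.68,"z":0,"ax":0,"ay":0,"az":-0.3}]'
python3 - <<'E'
from h import *
s=sense();print(s["tcp_pos"],s["ee_rot"].round(3),s["joints"].round(1))
p=camera_params("wrist");print(-p["R"].T@p["t"])
cv2.imwrite("pics/w2.png",cv2.cvtColor(capture("wrist"),cv2.COLOR_RGB2BGR))
E
```

```text
time_s: 1.45
tcp_pos: [0.4327, -0.1987, 0.2564]
ee_rot: [[-0.972, 0.236, 0.002], [0.236, 0.972, 0.005], [-0.001, 0.005, -1.0]]
wrist_force: [0.2, -0.3, -0.1]
gripper_width: 0.997
[ 0.43267574 -0.19869566  0.25643589] [[-0.972  0.236  0.002]
 [ 0.236  0.972  0.005]
 [-0.001  0.005 -1.   ]] [ -5.2   5.9 -16.2  -0.3 -67.8 -98.3]
[ 0.35153319 -0.17931088  0.41917658]
```

View pics/w2.png

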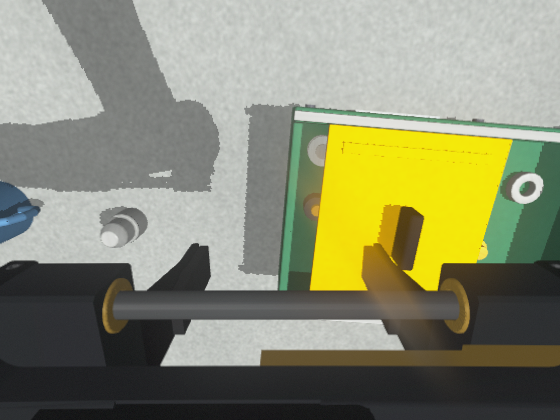

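```bash
cat >> h.py <<'E'
Q=np.array([0.52658516,-0.02804473,-0.32223701])
def toL(w,q=Q):
    c,s=np.cos(q[2]),np.sin(q[2]); d=w[:,:2]-q[:2]
    return np.c_[c*d[:,0]+s*d[:,1],-s*d[:,0]+c*d[:,1]].round(4)
E
python3 - <<'E'
from h import *
p=camera_params("wrist")
im=cv2.imread("pics/w2.png")
for pt in proj(p,H(Q,[[-.03,-.07,.133],[-.03,-.056,.133],[.03,-.07,.133],[.03,-.056,.133],[-.112,-.19,.105],[-.108,-.19,.105],[-.112,0,.105],[-.106,-.154,.101],[-.106,.028,.101],[-.072,-.15,.042]])):
    print(pt.round(1)); cv2.circle(im,tuple(int(round(v*16)) for v in pt),24,(255,0,255),-1,shift=4)
a=im[90:290,270:560]
cv2.imwrite("pics/z2.png",cv2.resize(a,None,fx=2.7,fy=2.7,interpolation=cv2.INTER_CUBIC))
E
```

```text
[406.9 213.6]
[421.3 214.8]
[394.9 269.4]
[408.5 270.5]
[289.3 112.7]
[288.9 117.1]
[484.9 130.2]
[325.5 122.4]
[508.6 138.5]
[319. 150.]
```

View pics/z2.png

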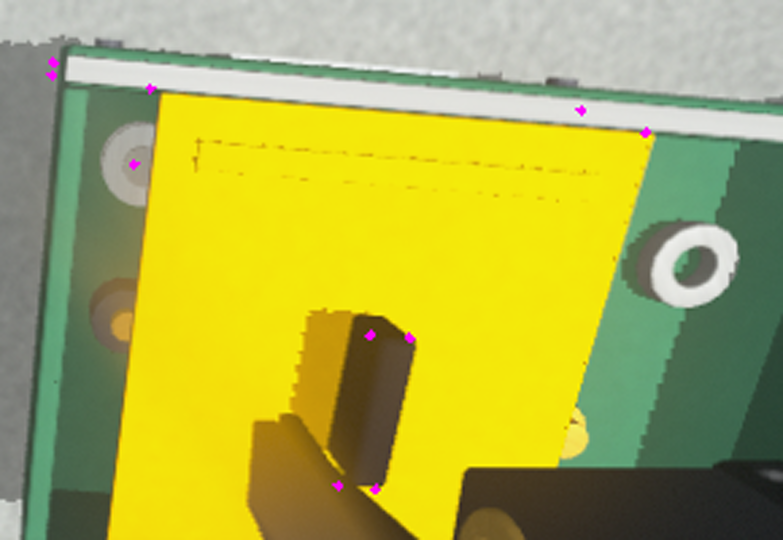

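The wrist view confirms the bar and rail to within about 2-3 mm. Next I'll centre over the bar and descend.

```bash
python3 -m inch '[{"jaw":0,"x":0.4,"y":0.6,"z":0,"ax":0,"ay":0,"az":-0.24},{"jaw":0,"x":0.4,"y":0.6,"z":0,"ax":0,"ay":0,"az":-0.24},{"jaw":0,"x":0.4,"y":0.6,"z":-0.2,"ax":0,"ay":0,"az":0},{"jaw":0,"x":0,"y":0,"z":-0.5,"ax":0,"ay":0,"az":0},{"jaw":0,"x":0,"y":0,"z":-0.5,"ax":0,"ay":0,"az":0}]'
python3 - <<'E'
from h import *
s=sense();print(s["tcp_pos"],s["ee_rot"].round(3),s["joints"].round(1),toL(s["tcp_pos"][None]))
p=camera_params("wrist");print(-p["R"].T@p["t"])
cv2.imwrite("pics/w3.png",cv2.cvtColor(capture("wrist"),cv2.COLOR_RGB2BGR))
E
```

```text
time_s: 2.12
tcp_pos: [0.5115, -0.0814, 0.1848]
ee_rot: [[-0.95, 0.313, 0.011], [0.313, 0.95, 0.006], [-0.009, 0.009, -1.0]]
wrist_force: [0.2, 0.9, -0.3]
gripper_width: 0.999
[ 0.5114997  -0.08142655  0.18482792] [[-0.95   0.313  0.011]
 [ 0.313  0.95   0.006]
 [-0.009  0.009 -1.   ]] [   8.8   13.2  -18.    -0.3  -58.1 -116.9] [[ 0.0026 -0.0554]]
[ 0.43066063 -0.05588655  0.34688421]
```

View pics/w3.png

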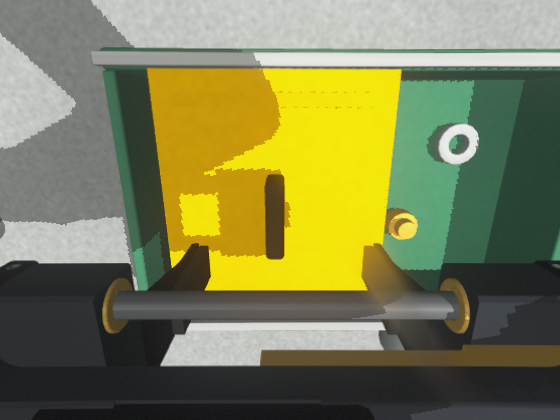

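The bar is at about (275,215) and the fingers straddle it, with the TCP 7 mm too far toward +y. I'll correct that, descend, then close.

```bash
python3 -m inch '[{"jaw":0,"x":-0.04,"y":-0.11,"z":-0.4,"ax":0,"ay":0,"az":-0.03},{"jaw":0,"x":0,"y":0,"z":-0.4,"ax":0,"ay":0,"az":0},{"jaw":0,"x":0,"y":0,"z":-0.3,"ax":0,"ay":0,"az":0},{"jaw":0,"x":0,"y":0,"z":-0.1,"ax":0,"ay":0,"az":0}]'
python3 -c "
from h import *
s=sense();print(toL(s['tcp_pos'][None]))"
```

```text
time_s: 2.68
tcp_pos: [0.5066, -0.0887, 0.1079]
ee_rot: [[-0.948, 0.319, 0.003], [0.319, 0.948, 0.006], [-0.001, 0.007, -1.0]]
wrist_force: [0.6, 0.1, 1.4]
gripper_width: 1.003
[[ 0.0002 -0.0638]]
```

```bash
python3 -m inch '[{"jaw":255,"x":0,"y":0,"z":0,"ax":0,"ay":0,"az":0},{"jaw":255,"x":0,"y":0,"z":0,"ax":0,"ay":0,"az":0},{"jaw":255,"x":0,"y":0,"z":0,"ax":0,"ay":0,"az":0},{"jaw":255,"x":0,"y":0,"z":0,"ax":0,"ay":0,"az":0},{"jaw":255,"x":0,"y":0,"z":0,"ax":0,"ay":0,"az":0},{"jaw":255,"x":0,"y":0,"z":0,"ax":0,"ay":0,"az":0},{"jaw":255,"x":0,"y":0,"z":0,"ax":0,"ay":0,"az":0}]'
```

```text
time_s: 3.55
tcp_pos: [0.5083, -0.0887, 0.1109]
ee_rot: [[-0.948, 0.318, 0.008], [0.318, 0.948, 0.006], [-0.006, 0.008, -1.0]]
wrist_force: [-0.4, -0.1, -0.5]
gripper_width: 0.287
```

```bash
python3 -m inch '[{"jaw":255,"x":-0.02,"y":0,"z":-0.05,"ax":0,"ay":0,"az":0},{"jaw":255,"x":0,"y":0,"z":-0.01,"ax":0,"ay":0,"az":0},{"jaw":255,"x":0,"y":0,"z":-0.01,"ax":0,"ay":0,"az":0},{"jaw":255,"x":0,"y":0,"z":-0.01,"ax":0,"ay":0,"az":0}]'
```

```text
time_s: 4.05
tcp_pos: [0.5073, -0.0887, 0.1077]
ee_rot: [[-0.949, 0.316, 0.009], [0.316, 0.949, 0.005], [-0.007, 0.007, -1.0]]
wrist_force: [-0.7, 1.9, 4.6]
gripper_width: 0.157
```

The bar is held, at an opening of 13.7 mm. Now I'll slide along housing +y, which is (0.317, 0.949), for about 155 mm.

```bash
python3 -m inch '[{"jaw":255,"x":0.08,"y":0.24,"z":-0.01,"ax":0,"ay":0,"az":0},{"jaw":255,"x":0.11,"y":0.33,"z":-0.01,"ax":0,"ay":0,"az":0},{"jaw":255,"x":0.11,"y":0.33,"z":-0.01,"ax":0,"ay":0,"az":0},{"jaw":255,"x":0.11,"y":0.33,"z":-0.01,"ax":0,"ay":0,"az":0},{"jaw":255,"x":0.11,"y":0.33,"z":-0.01,"ax":0,"ay":0,"az":0}]'
python3 -c "
from h import *
s=sense();print(toL(s['tcp_pos'][None]))"
```

```text
time_s: 4.68
tcp_pos: [0.5382, 0.0046, 0.1076]
ee_rot: [[-0.948, 0.317, 0.006], [0.317, 0.948, -0.001], [-0.006, 0.001, -1.0]]
wrist_force: [-1.4, -3.8, 4.9]
gripper_width: 0.159
[[0.0007 0.0346]]
```

```bash
python3 -m inch '[{"jaw":255,"x":0.11,"y":0.33,"z":-0.01,"ax":0,"ay":0,"az":0},{"jaw":255,"x":0.09,"y":0.27,"z":-0.01,"ax":0,"ay":0,"az":0},{"jaw":255,"x":0.03,"y":0.1,"z":-0.01,"ax":0,"ay":0,"az":0}]'
python3 -m inch '[{"jaw":255,"x":0.03,"y":0.08,"z":-0.01,"ax":0,"ay":0,"az":0},{"jaw":255,"x":0.03,"y":0.08,"z":-0.01,"ax":0,"ay":0,"az":0}]'
python3 -c "
from h import *
s=sense();print(toL(s['tcp_pos'][None]))"
```

```text
time_s: 5.05
tcp_pos: [0.5529, 0.0488, 0.1077]
ee_rot: [[-0.949, 0.315, 0.007], [0.315, 0.949, -0.003], [-0.008, -0.001, -1.0]]
wrist_force: [-0.7, -3.5, 5.2]
gripper_width: 0.158
time_s: 5.3
tcp_pos: [0.5565, 0.0593, 0.1077]
ee_rot: [[-0.949, 0.315, 0.007], [0.315, 0.949, -0.004], [-0.008, -0.002, -1.0]]
wrist_force: [-2.6, -2.5, 5.8]
gripper_width: 0.155
[[0.0007 0.0923]]
```

```bash
python3 -m inch '[{"jaw":255,"x":0.02,"y":0.06,"z":-0.01,"ax":0,"ay":0,"az":0}]'
python3 -m inch '[{"jaw":255,"x":0.03,"y":0.08,"z":-0.01,"ax":0,"ay":0,"az":0}]'
python3 -m inch '[{"jaw":255,"x":0.03,"y":0.08,"z":-0.01,"ax":0,"ay":0,"az":0}]'
```

```text
time_s: 5.42
tcp_pos: [0.5566, 0.0603, 0.1076]
ee_rot: [[-0.949, 0.314, 0.003], [0.314, 0.949, -0.01], [-0.006, -0.008, -1.0]]
wrist_force: [0.3, -20.9, 5.4]
gripper_width: 0.16
time_s: 5.55
tcp_pos: [0.5565, 0.0603, 0.1075]
ee_rot: [[-0.949, 0.314, -0.003], [0.314, 0.949, -0.019], [-0.003, -0.019, -1.0]]
wrist_force: [-0.9, -23.5, 7.1]
gripper_width: 0.158
time_s: 5.68
tcp_pos: [0.5565, 0.0601, 0.1075]
ee_rot: [[-0.949, 0.315, -0.009], [0.315, 0.949, -0.027], [0.0, -0.029, -1.0]]
wrist_force: [-1.9, -18.3, 7.7]
gripper_width: 0.16
```

The cover is at its end stop: the force rose to 23 N and the TCP stopped at local y = 0.093. I'll release and rise.

```bash
python3 -m inch '[{"jaw":0,"x":0,"y":0,"z":0,"ax":0,"ay":0,"az":0},{"jaw":0,"x":0,"y":0,"z":0,"ax":0,"ay":0,"az":0},{"jaw":0,"x":0,"y":0,"z":0,"ax":0,"ay":0,"az":0},{"jaw":0,"x":0,"y":0,"z":0,"ax":0,"ay":0,"az":0},{"jaw":0,"x":0,"y":0,"z":0.3,"ax":0,"ay":0,"az":0},{"jaw":0,"x":0,"y":0,"z":0.7,"ax":0,"ay":0,"az":0},{"jaw":0,"x":0,"y":0,"z":0.7,"ax":0,"ay":0,"az":0},{"jaw":0,"x":0,"y":0,"z":0.5,"ax":0,"ay":0,"az":0}]'
python3 - <<'E'
from h import *
s=sense();print(s["tcp_pos"],s["ee_rot"].round(3),s["joints"].round(1),toL(s["tcp_pos"][None]))
R=s["ee_rot"];z=R[:,2];print("tilt fix rotvec deg",np.degrees(np.cross(z,[0,0,-1])))
cv2.imwrite("pics/s4.png",cv2.resize(cv2.cvtColor(capture("scene"),cv2.COLOR_RGB2BGR)[150:290,210:390],None,fx=4,fy=4,interpolation=cv2.INTER_CUBIC))
E
```

```text
time_s: 6.68
tcp_pos: [0.5538, 0.0623, 0.2381]
ee_rot: [[-0.949, 0.313, -0.018], [0.314, 0.949, -0.028], [0.008, -0.032, -0.999]]
wrist_force: [0.4, 0.3, -0.2]
gripper_width: 0.961
[0.55381591 0.06228932 0.2380875 ] [[-0.949  0.313 -0.018]
 [ 0.314  0.949 -0.028]
 [ 0.008 -0.032 -0.999]] [  23.7   15.5   -7.4    1.1  -68.8 -132.4] [[-0.0028  0.0943]]
tilt fix rotvec deg [ 1.61204547 -1.01625363  0.        ]
```

View pics/s4.png

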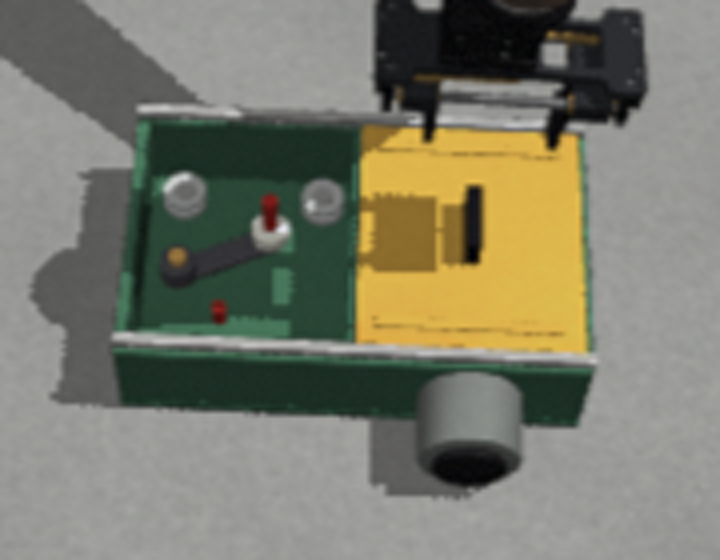

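The cover now lies fully over the parts bay, and the idler arm is visible with its red pin top at zoom (270,198). I'll measure the pin and compare it with the prediction.

Run:
```python
from h import *
p=camera_params("scene")
w=back(p,np.array([[210,150]])+(np.array([[270,198]])+.5)/4-.5,.084);print("pin",w,toL(w))
w=back(p,np.array([[210,150]])+(np.array([[465,187],[480,187]])+.5)/4-.5,.133);print("bar far end",w,toL(w))
for a in(-.45,.45):print(H(Q,[[.085*np.sin(a),-.15+.085*np.cos(a),.067]]))
```

```text
pin [[ 0.46698821 -0.08556289  0.084     ]] [[-0.0383 -0.0734]]
bar far end [[0.5300993  0.06067136 0.133     ]
 [0.53332742 0.0723614  0.133     ]] [[-0.0248  0.0853]
 [-0.0254  0.0974]]
[[ 0.46825144 -0.08601693  0.067     ]]
[[ 0.53838963 -0.10943425  0.067     ]]
```

The pin measures within 1.5 mm of the prediction, (0.468, -0.086). I'll move above it while turning +90°, so the jaws lie along the housing's x, and partly closing.

```bash
python3 -m inch '[{"jaw":80,"x":-0.16,"y":-0.27,"z":0,"ax":0.16,"ay":-0.1,"az":0.9},{"jaw":80,"x":-0.16,"y":-0.27,"z":0,"ax":0,"ay":0,"az":0.9},{"jaw":80,"x":-0.16,"y":-0.27,"z":0,"ax":0,"ay":0,"az":0.9},{"jaw":80,"x":-0.16,"y":-0.27,"z":0,"ax":0,"ay":0,"az":0.9},{"jaw":80,"x":-0.16,"y":-0.27,"z":0,"ax":0,"ay":0,"az":0.9},{"jaw":80,"x":-0.16,"y":-0.27,"z":0,"ax":0,"ay":0,"az":0.9},{"jaw":80,"x":-0.16,"y":-0.27,"z":0,"ax":0,"ay":0,"az":0.9},{"jaw":80,"x":-0.16,"y":-0.27,"z":0,"ax":0,"ay":0,"az":0.9},{"jaw":80,"x":-0.16,"y":-0.27,"z":0,"ax":0,"ay":0,"az":0.9},{"jaw":80,"x":0,"y":0,"z":0,"ax":0,"ay":0,"az":0.9}]'
python3 - <<'E'
from h import *
s=sense();print(s["tcp_pos"],s["ee_rot"].round(3),s["joints"].round(1),toL(s["tcp_pos"][None]))
R=s["ee_rot"];z=R[:,2];print("tilt fix rotvec deg",np.degrees(np.cross(z,[0,0,-1])), "yaw",np.degrees(np.arctan2(-R[0,1],R[1,1])))
cv2.imwrite("pics/w5.png",cv2.cvtColor(capture("wrist"),cv2.COLOR_RGB2BGR))
E
```

```text
time_s: 7.98
tcp_pos: [0.4672, -0.0831, 0.2421]
ee_rot: [[-0.258, -0.966, -0.003], [-0.966, 0.258, 0.016], [-0.015, 0.007, -1.0]]
wrist_force: [-0.8, -0.1, 0.1]
gripper_width: 0.687
[ 0.46715187 -0.08306104  0.24213632] [[-0.258 -0.966 -0.003]
 [-0.966  0.258  0.016]
 [-0.015  0.007 -1.   ]] [  8.9   6.5 -17.3  -1.  -66.2 -23.5] [[-0.039 -0.071]]
tilt fix rotvec deg [-0.94070887 -0.16563145 -0.        ] yaw 75.05416972084006
```

View pics/w5.png

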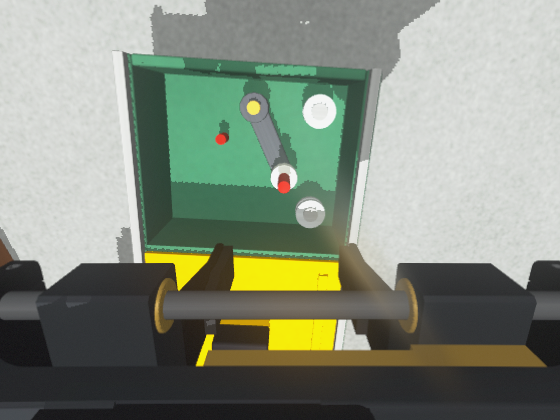

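The pin top is at (284,187), between the fingers' planes. I'll cross-check its position from this view.

Run:
```python
from h import *
p=camera_params("wrist")
w=back(p,[[284.5,187]],.084);print("pin",w,toL(w))
w=back(p,[[319,110],[310,211],[253.5,107]],.042);print(toL(w))
print(sense()["tcp_pos"])
```

```text
pin [[ 0.46707401 -0.08432582  0.084     ]] [[-0.0386 -0.0722]]
[[-7.150e-02 -1.504e-01]
 [-7.220e-02 -3.340e-02]
 [ 1.000e-04 -1.489e-01]]
[ 0.46754801 -0.08275004  0.24214636]
```

Both views agree on the pin at about (0.4675, -0.085). Descending over it.

```bash
python3 -m inch '[{"jaw":80,"x":0,"y":-0.03,"z":-0.6,"ax":-0.09,"ay":-0.02,"az":-0.2},{"jaw":80,"x":0,"y":0,"z":-0.7,"ax":0,"ay":0,"az":0},{"jaw":80,"x":0,"y":0,"z":-0.7,"ax":0,"ay":0,"az":0},{"jaw":80,"x":0,"y":0,"z":-0.4,"ax":0,"ay":0,"az":0}]'
python3 - <<'E'
from h import *
s=sense();print(toL(s["tcp_pos"][None]),s["ee_rot"].round(3))
cv2.imwrite("pics/w6.png",cv2.cvtColor(capture("wrist"),cv2.COLOR_RGB2BGR))
E
```

```text
time_s: 8.52
tcp_pos: [0.47, -0.0831, 0.0968]
ee_rot: [[-0.296, -0.955, 0.011], [-0.955, 0.296, 0.002], [-0.005, -0.01, -1.0]]
wrist_force: [0.3, 0.5, 0.0]
gripper_width: 0.686
[[-0.0362 -0.0701]] [[-0.296 -0.955  0.011]
 [-0.955  0.296  0.002]
 [-0.005 -0.01  -1.   ]]
```

View pics/w6.png

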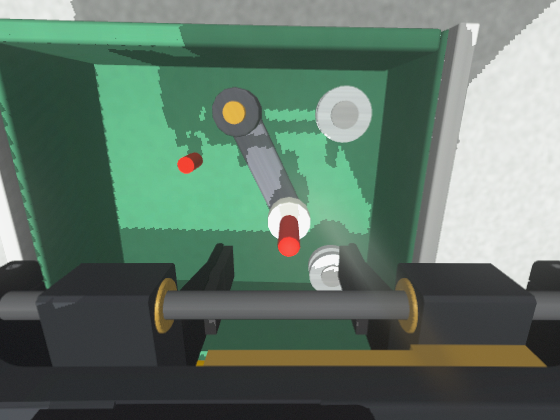

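The pin is at (289,245), between the open fingers. I'll go down the remaining 46 mm with a 3 mm correction.

```bash
python3 -m inch '[{"jaw":80,"x":-0.04,"y":-0.03,"z":-0.35,"ax":0,"ay":0,"az":0},{"jaw":80,"x":0,"y":0,"z":-0.3,"ax":0,"ay":0,"az":0},{"jaw":80,"x":0,"y":0,"z":-0.13,"ax":0,"ay":0,"az":0}]'
python3 - <<'E'
from h import *
s=sense();print(toL(s["tcp_pos"][None]),s["ee_rot"].round(3))
p=camera_params("wrist")
print(proj(p,H(Q,[[-.037,-.0735,.084]])))
cv2.imwrite("pics/w7.png",cv2.cvtColor(capture("wrist"),cv2.COLOR_RGB2BGR))
E
```

```text
time_s: 8.95
tcp_pos: [0.4675, -0.084, 0.0473]
ee_rot: [[-0.3, -0.954, 0.008], [-0.954, 0.3, 0.002], [-0.004, -0.007, -1.0]]
wrist_force: [-0.2, -0.0, 0.8]
gripper_width: 0.686
[[-0.0383 -0.0717]] [[-0.3   -0.954  0.008]
 [-0.954  0.3    0.002]
 [-0.004 -0.007 -1.   ]]
[[281.65291594 293.43063011]]
```

View pics/w7.png

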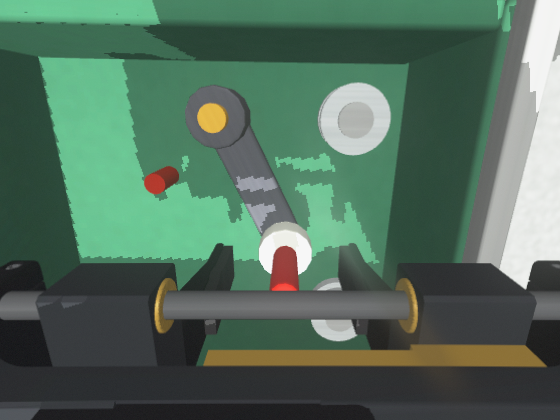

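The pin is centred between the fingers at col 285. Closing, with a small upward nudge.

```bash
python3 -m inch '[{"jaw":255,"x":0,"y":-0.02,"z":0.03,"ax":0,"ay":0,"az":0},{"jaw":255,"x":0,"y":0,"z":0,"ax":0,"ay":0,"az":0},{"jaw":255,"x":0,"y":0,"z":0,"ax":0,"ay":0,"az":0},{"jaw":255,"x":0,"y":0,"z":0,"ax":0,"ay":0,"az":0},{"jaw":255,"x":0,"y":0,"z":0,"ax":0,"ay":0,"az":0},{"jaw":255,"x":0,"y":0,"z":0,"ax":0,"ay":0,"az":0},{"jaw":255,"x":0,"y":0,"z":0,"ax":0,"ay":0,"az":0},{"jaw":255,"x":0,"y":0,"z":0,"ax":0,"ay":0,"az":0}]'
python3 -c "
from h import *
s=sense();print(toL(s['tcp_pos'][None]))"
```

```text
time_s: 10.0
tcp_pos: [0.4681, -0.0848, 0.0512]
ee_rot: [[-0.3, -0.954, 0.01], [-0.954, 0.3, 0.002], [-0.005, -0.009, -1.0]]
wrist_force: [-0.0, 1.1, 1.1]
gripper_width: 0.149
[[-0.0375 -0.0724]]
```

The pin is gripped, at a 13 mm opening. I'll swing it along the arc of radius 85 mm in 0.15 rad steps, turning with the tangent.

```bash
python3 -m inch '[{"jaw":255,"x":0.21,"y":0.01,"z":-0.01,"ax":0,"ay":0,"az":-0.4},{"jaw":255,"x":0.21,"y":-0.02,"z":-0.01,"ax":0,"ay":0,"az":-0.4},{"jaw":255,"x":0.21,"y":-0.05,"z":-0.01,"ax":0,"ay":0,"az":-0.4}]'
python3 -c "
from h import *
s=sense();l=toL(s['tcp_pos'][None])-[0,-.15];print(l,np.hypot(*l[0]),np.arctan2(*l[0]))"
```

```text
time_s: 10.38
tcp_pos: [0.5017, -0.0873, 0.051]
ee_rot: [[-0.498, -0.867, 0.001], [-0.867, 0.498, 0.002], [-0.002, 0.0, -1.0]]
wrist_force: [-7.2, 5.1, 10.3]
gripper_width: 0.151
[[-0.0049  0.0859]] 0.08603964202621951 -0.056981322803767914
```

```bash
python3 -m inch '[{"jaw":255,"x":0.21,"y":-0.08,"z":0,"ax":0,"ay":0,"az":-0.4},{"jaw":255,"x":0.19,"y":-0.11,"z":0,"ax":0,"ay":0,"az":-0.4},{"jaw":255,"x":0.13,"y":-0.09,"z":0,"ax":0,"ay":0,"az":-0.3}]'
python3 -c "
from h import *
s=sense();l=toL(s['tcp_pos'][None])-[0,-.15];print(l,np.hypot(*l[0]),np.arctan2(*l[0]))"
```

```text
time_s: 10.75
tcp_pos: [0.5291, -0.1005, 0.0511]
ee_rot: [[-0.661, -0.751, -0.009], [-0.751, 0.661, 0.007], [0.001, 0.012, -1.0]]
wrist_force: [-6.1, 8.4, 7.2]
gripper_width: 0.154
[[0.0253 0.0821]] 0.0859098364566014 0.2989268305758958
```

```bash
python3 -m inch '[{"jaw":255,"x":0.1,"y":-0.075,"z":0,"ax":0,"ay":0,"az":-0.1},{"jaw":255,"x":0.06,"y":-0.05,"z":0,"ax":0,"ay":0,"az":-0.1}]'
python3 -m inch '[{"jaw":255,"x":0.04,"y":-0.035,"z":0,"ax":0,"ay":0,"az":0}]'
python3 -m inch '[{"jaw":255,"x":0.04,"y":-0.035,"z":0,"ax":0,"ay":0,"az":0}]'
python3 -c "
from h import *
s=sense();l=toL(s['tcp_pos'][None])-[0,-.15];print(l,np.hypot(*l[0]),np.arctan2(*l[0]))"
```

```text
time_s: 11.0
tcp_pos: [0.5352, -0.1055, 0.0511]
ee_rot: [[-0.688, -0.725, -0.017], [-0.725, 0.688, 0.011], [0.004, 0.02, -1.0]]
wrist_force: [-6.5, 10.0, 7.5]
gripper_width: 0.153
time_s: 11.12
tcp_pos: [0.5359, -0.1061, 0.0511]
ee_rot: [[-0.689, -0.725, -0.021], [-0.725, 0.689, 0.013], [0.005, 0.024, -1.0]]
wrist_force: [-6.6, 8.3, 6.2]
gripper_width: 0.151
time_s: 11.25
tcp_pos: [0.5365, -0.1067, 0.0511]
ee_rot: [[-0.689, -0.724, -0.024], [-0.724, 0.689, 0.015], [0.006, 0.028, -1.0]]
wrist_force: [-6.1, 8.6, 6.9]
gripper_width: 0.152
[[0.0343 0.0786]] 0.0857580899973874 0.4114756752274653
```

```bash
python3 -m inch '[{"jaw":255,"x":0.07,"y":-0.06,"z":0,"ax":-0.08,"ay":-0.12,"az":0}]'
python3 -m inch '[{"jaw":255,"x":0.07,"y":-0.06,"z":0,"ax":-0.05,"ay":-0.08,"az":0}]'
python3 -c "
from h import *
s=sense();l=toL(s['tcp_pos'][None])-[0,-.15];print(l,np.hypot(*l[0]),np.arctan2(*l[0]))"
```

```text
time_s: 11.38
tcp_pos: [0.5386, -0.1087, 0.051]
ee_rot: [[-0.69, -0.724, -0.008], [-0.724, 0.69, 0.003], [0.003, 0.008, -1.0]]
wrist_force: [-9.2, 15.9, 12.1]
gripper_width: 0.154
time_s: 11.5
tcp_pos: [0.5389, -0.1091, 0.0509]
ee_rot: [[-0.692, -0.722, -0.002], [-0.722, 0.692, -0.001], [0.002, 0.0, -1.0]]
wrist_force: [-13.3, 24.4, 16.8]
gripper_width: 0.155
[[0.0373 0.077 ]] 0.0855586933046549 0.45110252747742574
```

The arm is at its stop: measured angle 0.451 rad, with the force rising above the spring's. I'll hold with a light push and check that it is steady.

```bash
python3 -m inch '[{"jaw":255,"x":0.05,"y":-0.045,"z":0.01,"ax":0,"ay":0,"az":0},{"jaw":255,"x":0.05,"y":-0.045,"z":0.01,"ax":0,"ay":0,"az":0}]'
python3 -m inch '[{"jaw":255,"x":0.05,"y":-0.045,"z":0,"ax":0,"ay":0,"az":0}]'
python3 - <<'E'
from h import *
for i in range(5):
    im=capture("scene"); wr=capture("wrist")
    s=sense();l=toL(s['tcp_pos'][None])-[0,-.15];print(s["time_s"],np.arctan2(*l[0]),s["wrist_force"].round(1),s["gripper_width"],s["tcp_pos"])
a=cv2.resize(im[150:290,210:390],None,fx=4,fy=4,interpolation=cv2.INTER_CUBIC)
cv2.imwrite("pics/s9.png",cv2.cvtColor(a,cv2.COLOR_RGB2BGR));cv2.imwrite("pics/w9.png",cv2.cvtColor(wr,cv2.COLOR_RGB2BGR))
E
```

```text
time_s: 11.75
tcp_pos: [0.5384, -0.1086, 0.0511]
ee_rot: [[-0.693, -0.721, -0.014], [-0.721, 0.693, 0.006], [0.005, 0.014, -1.0]]
wrist_force: [-6.2, 13.0, 4.8]
gripper_width: 0.151
time_s: 11.88
tcp_pos: [0.5385, -0.1086, 0.051]
ee_rot: [[-0.693, -0.721, -0.02], [-0.721, 0.693, 0.009], [0.007, 0.021, -1.0]]
wrist_force: [-9.8, 12.8, 10.8]
gripper_width: 0.156
11.975 0.44381722341818286 [-9.4 14.4  9.3] 0.1528504043833669 [ 0.5384809  -0.10857523  0.05103618]
12.075 0.44381722341818286 [-8.6 14.2 10.1] 0.15171062545172712 [ 0.53845332 -0.10858664  0.05104655]
12.175 0.44381722341818286 [-8.8 13.9  9.3] 0.15367206758353721 [ 0.53844956 -0.10857941  0.05103513]
12.275 0.44431877300091943 [-7.4 13.7  9.5] 0.1485330896953044 [ 0.53843951 -0.10859573  0.05102595]
12.375 0.44381722341818286 [-8.9 14.1  8.9] 0.1525430822626993 [ 0.53846025 -0.10858752  0.05103759]
```

View pics/s9.png

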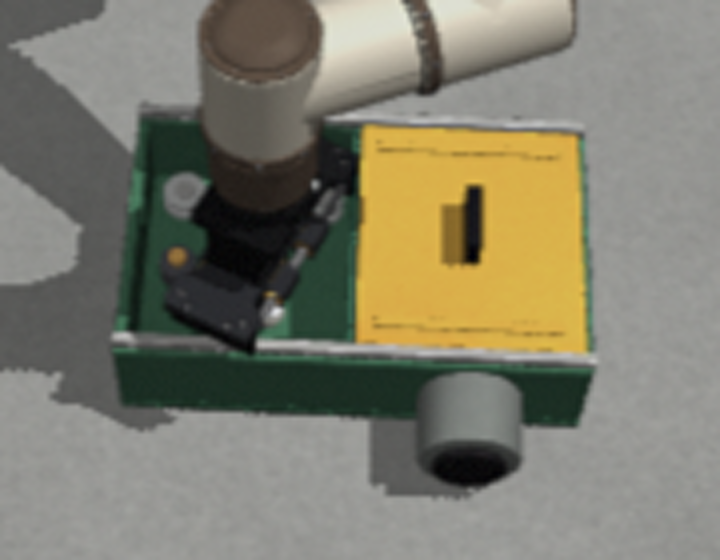

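View pics/w9.png

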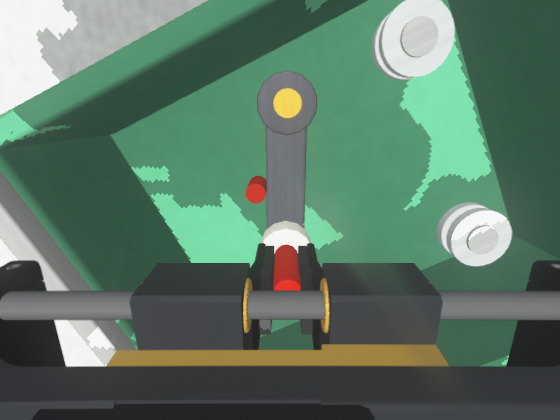

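The arm lies along the red stop pin at about (257,188) and the pin is held, but the angle settled slightly back, from 0.451 to 0.444. I'll lean on the stop a bit more firmly.

```bash
python3 -m inch '[{"jaw":255,"x":0.08,"y":-0.07,"z":0,"ax":-0.06,"ay":-0.12,"az":0}]'
python3 -m inch '[{"jaw":255,"x":0.08,"y":-0.07,"z":0,"ax":-0.03,"ay":-0.05,"az":0}]'
python3 -m inch '[{"jaw":255,"x":0.08,"y":-0.07,"z":0,"ax":-0.03,"ay":-0.05,"az":0}]'
python3 - <<'E'
from h import *
for i in range(5):
    wr=capture("wrist")
    s=sense();l=toL(s['tcp_pos'][None])-[0,-.15];print(s["time_s"],np.arctan2(*l[0]),s["wrist_force"].round(1),s["gripper_width"],s["tcp_pos"],s["ee_rot"][:,2].round(3))
cv2.imwrite("pics/w10.png",cv2.cvtColor(wr,cv2.COLOR_RGB2BGR))
E
```

```text
time_s: 12.5
tcp_pos: [0.5389, -0.109, 0.0509]
ee_rot: [[-0.695, -0.719, -0.008], [-0.719, 0.695, 0.004], [0.003, 0.008, -1.0]]
wrist_force: [-14.5, 24.1, 16.2]
gripper_width: 0.155
time_s: 12.62
tcp_pos: [0.5388, -0.109, 0.0509]
ee_rot: [[-0.696, -0.718, -0.008], [-0.718, 0.696, 0.004], [0.003, 0.009, -1.0]]
wrist_force: [-14.4, 22.8, 15.3]
gripper_width: 0.149
time_s: 12.75
tcp_pos: [0.5388, -0.109, 0.0509]
ee_rot: [[-0.696, -0.718, -0.009], [-0.718, 0.696, 0.004], [0.004, 0.009, -1.0]]
wrist_force: [-12.9, 21.2, 15.8]
gripper_width: 0.146
12.8 0.4495419615333913 [-12.9  22.6  14.8] 0.14764044281549873 [ 0.53878851 -0.10896258  0.05088862] [-0.009  0.004 -1.   ]
12.85 0.4495419615333913 [-12.4  22.2  15. ] 0.1494304674508515 [ 0.53880285 -0.10896656  0.05090134] [-0.009  0.004 -1.   ]
12.9 0.4495419615333913 [-12.7  22.1  14.5] 0.15103341140470425 [ 0.53880016 -0.10897643  0.05089024] [-0.009  0.004 -1.   ]
12.95 0.4495419615333913 [-13.   22.1  15. ] 0.15257000497584225 [ 0.53877068 -0.10897801  0.05089042] [-0.009  0.004 -1.   ]
13.0 0.4495419615333913 [-12.3  21.4  14.8] 0.15199186194423947 [ 0.53878857 -0.10895162  0.05087735] [-0.009  0.004 -1.   ]
```

View pics/w10.png

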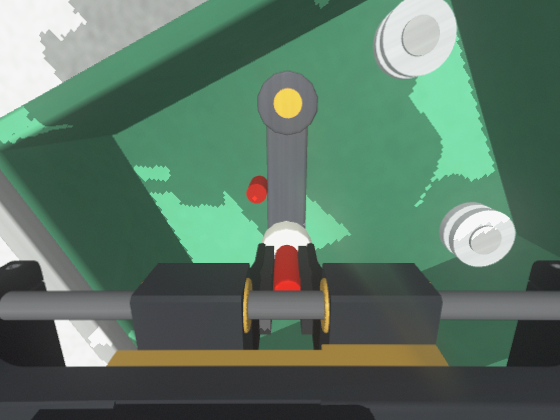

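The arm is steady at the stop. The total swing is -0.450 to +0.450, or 0.90 rad, and the horizontal force of about 25 N is well above the spring's 11 N, so it is on the stop. Handing in.

```bash
python3 -c "
from station import *
print(finish_job())"
```

```text
the job is handed in; nothing more can be done
None
```

I slid the yellow cover to its end stop over the parts bay. Then I gripped the red idler pin and swung the arm about 0.90 rad, from -0.45 to +0.45, to its stop. I handed in at about 13 s with the pin still held.

**Cover:** The force rose from about 4 N to about 23 N at the end stop, with the bar at housing y = +93 mm. The scene view showed the cover still fully over the parts bay after I let go.

**Idler arm:** In the last 0.25 s the angle held at 0.4495 rad. The horizontal force was about 25 N, against the spring's 11 N, so the arm is pressing on its stop. The opening was about 13 mm, so the pin was still gripped.

**Checks that disagreed:**
- **Settling back:** With a lighter push the arm eased back slightly, from 0.451 to 0.444 rad, so I leaned on it more firmly before handing in.
- **Vertical load:** About 15 N of upward force remained on the tool at the end, well under the wrist limit.
- **Stop contact:** In the last wrist view the arm lies beside the red stop pin, but I could not make out actual contact. I judged that it was on the stop from the angle and the force.
- **First command:** It was refused because some keys were missing, and nothing moved.

I saw no contact with any other object, but I did not check each one at the end.

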